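Draw the spatula out of the half-covered washing-up tub and hold it over the hot pot

TASK

Fetch the bamboo spatula out of the washing-up tub: take it by its handle, tilt it handle end up and draw it out through the gap that the draining tray leaves open, without shifting the tray, the cup and bowl drying on it, or anything else on the counter. Finish with the spatula held motionless by its handle in the gripper, the whole blade over the middle of the open yellow hot pot and the whole spatula higher than the pot's rim, touching nothing else: do not put it down or let go.

Things in the scene. Friction and masses are not known exactly. Their poses are not given: they have to be found in the camera images.
- tub: White open washing-up tub on a grey foot; stands firmly, cannot be shifted. Origin: centre of its underside, on the counter; y along its length. Outside 300 (x) by 400 (y), walls 5 thick; inner floor flat, 45 above the counter; rim 155 above the counter (110 deep), with a 14 wide lip outside all round. The draining tray covers its +y part; its -y part is open.
- tray: Grey draining tray, loose, 0.55 kg, lying across the tub's long rims: 332 (tub's x) by 180 (tub's y), 12 high. Origin: centre of its underside, at rim height; axes as the tub's. Its edge facing the opening is 90 in -y from its origin and leaves a gap of 195 to 225 to the tub's -y end wall, much shorter than the spatula. Nothing of it hangs inside the tub.
- cup: Green and yellow striped cup, upside down on the tray; 80 wide, 85 tall. Origin: centre of its lower side. A bystander.
- bowl: White rice bowl, upside down on the tray; 110 wide, 55 tall. Origin: centre of its lower side. A bystander.
- spatula: Rigid bamboo spatula, about 0.1 kg, 340 long, flat on the tub's floor, roughly along the tub's y. Origin: middle of its length, underside; y from handle end (-170) to blade tip (+170), z up. Handle 22 wide (x), 16 thick, y -170 to +55; shoulder 36 wide; blade 62 wide, 7 thick, y +75 to +170. Handle end in the open part, blade under the tray. Balances 10 mm to the blade side of its origin.
- handle_end (a point): Spatula: centre of the handle's end face, y -170 of the spatula.
- handle_grip (a point): Spatula: middle of the handle's section 80 from its end (y -90, 8 above the underside), a good place to grip across the 22 mm width.
- blade (a point): Spatula: centre of the blade (y +122.5), 212.5 from handle_grip.
- blade_tip (a point): Spatula: middle of the blade's end edge (y +170).
- pot: Yellow electric hot pot, empty and open, fixed on the counter: 256 across outside, inside mouth 248 across, rim 145 above the counter; two small peach-coloured ears at its own +y and -y (to 159 from its axis, top at 124 above the counter), a knob low on its -x side. Origin: centre of its underside.
- pot_mouth (a point): Centre of the hot pot's mouth, at rim height (145 above the counter).
- sauce: Amber sauce bottle with red cap, 60 across, 170 tall, standing. Origin: centre of its underside. A bystander.
- salt: Small glass jar with white cap, 54 across, 75 tall, standing. Origin: centre of its underside. A bystander.
- saucer: Blue saucer, 110 across, 20 tall. Origin: centre of its underside. A bystander.

How it is judged:
By the outcome, as a careful person would: the job done as asked, in the order asked, and still so for the second after the job is handed in, while the arm keeps its last pose, push and grip.
It also fails if it takes over 48 s, if anything falls off the work surface, if the arm or the gripper's body presses on something with over 40 N, if the wrist force passes 120 N, or if a joint passes its speed limit or range.

ROBOT

A 7-joint arm with a two-finger parallel gripper is mounted at the origin on the work surface. World frame = base frame: x ahead of the robot, y to its left, z up, the work surface at z = 0. Lengths are in m, angles in rad, forces in N, time in s.
With the tool pointing down it reaches from about 0.425 to 1.025 m from the base axis. Payload 3.6 kg.
Tool frame: the origin (TCP) lies at the very end of the fingers, on their centre line; the grasp point (between the pads) lies 19 mm behind it; x points along the fingers, z is the direction in which the jaws open and shut, and the axes are right-handed (so a half turn about x gives the same grasp; the last joint's range is limited). The gripper opens to 85 mm and grips with 20 to 120 N. Pads are 22 mm wide; open, the fingers measure 114 mm over their backs; the gripper's body (76 mm by 85 mm) begins 54 mm behind the grasp point. The pads swing forward as they close: fully open they stand 13 mm farther back than shut.
Start: joints at [-1.385, 0.591, 0.048, 1.609, -0.033, 0.943, -0.034], TCP at [0.2, 0.697, 0.231] pointing down, gripper open.
Joint ranges: [-2.69, 2.69], [-0.47, 2.24], [-1.27, 1.36], [0.19, 2.51], [-1.53, 4.68], [0.08, 2.07], [-3.09, 3.09]. Speed limits (rad/s): [2.57, 2.57, 3.14, 3.14, 3.14, 3.14, 3.14].

INTERFACE

Orientations are given as a unit quaternion [w, x, y, z].
In Python, from plant import ctrl, ik, get_obs, read_camera, get_calibration gives the robot as it stands. The module is installed in compiled form; this text tells all that it offers. Calls block until the motion is done:
- ctrl.move_to(position, orientation): joint-space move of the TCP to a pose.
- ctrl.servo_line(position, attitude=None, vel=0.15, f_stop=None): straight line of the TCP; attitude=None keeps the orientation; vel is the mean speed in m/s. With f_stop (N) it stops when the force on the tool has changed by that much, and returns True; else False.
- ctrl.move_joints(angles): joint-space move.
- ctrl.grip(opening, f_grip=None): opening from 0.0 (shut) to 1.0 (fully open); f_grip is the grip in N (None keeps the last); returns when the fingers have stopped.
- ctrl.sleep(seconds).
- ik(position, orientation): joint angles nearest the present ones, or None.
- get_obs(): the state.
- read_camera(name): name is "scene" or "top"; returns (picture, depth): 400x640x3 uint8, red, green, blue; 400x640 float32, m along the optical axis (not along the pixel's ray), 0 where there is no reading.
- get_calibration(name): a dict with "fx", "fy", "cx", "cy" (pixels), "R" (3x3) and "t" (3): a world point X has camera coordinates R X + t. Camera axes: x right, y down, z forward; pixel columns grow to the right and rows downward; lengths in m; the calibration is good to about 2 mm. A picture is of the moment at which its call begins. get_calibration takes no time and is no camera call.
A pose or a line that the arm cannot do raises ctrl.PlanningError and nothing moves.
- ctrl.hand_in(): hands the job in, once; it reports no verdict.
The state is a dict: "time": time; "joint_positions": joint angles; "joint_vel": joint speeds; "joint_efforts": joint torques, N m; "eef_pos": TCP position; "tool_rot": TCP orientation; "force": force on the tool from outside, world axes, zero at the start; "wrist_torque": the same for the moment, N m; "opening": opening from 0.0 (shut) to 1.0 (fully open).
Only numpy, scipy, OpenCV 4.12 (cv2) and the standard library are available. Lean on these libraries where they do the work, as an engineer would, in place of code of your own. Each camera call takes 0.05 s, during which the arm holds its last target. There are 200 camera calls.

## Working session

There is one attempt and no reset: what is moved stays moved. The work goes in short steps, each a Python script; the robot and the scene stay as the last script left them, time stands still between calls to the robot, and variables do not carry over. Pictures are saved under pics/ and viewed, about 8 in all and at most 12, crops included, and the job is handed in when it is done.

```bash
mkdir -p pics; cat > h.py <<'E'
import numpy as np, cv2
from plant import ctrl, ik, get_obs, read_camera, get_calibration
def snap(n,f=None):
    im,d=read_camera(n)
    if f: cv2.imwrite('pics/'+f,im[:,:,::-1])
    return im,d
def pts(n,d):
    c=get_calibration(n);v,u=np.mgrid[:400,:640]
    P=np.stack([(u-c['cx'])/c['fx']*d,(v-c['cy'])/c['fy']*d,d],-1)
    return (P-np.array(c['t']))@np.array(c['R'])
E
python3 - <<'E'
from h import *
for n in('scene','top'):
    im,d=snap(n,n+'0.png');np.savez('/tmp/'+n+'.npz',im=im,P=pts(n,d),d=d)
    c=get_calibration(n);print(n,c['fx'],-np.array(c['R']).T@c['t'])
o=get_obs();print(o['time'],o['tool_rot'],o['eef_pos'],o['force'],o['opening'])
E
```

```text
scene 406.49930307542235 [1.22084771 0.18353275 1.20213289]
top 375.41695815603543 [0.40460631 0.08496687 1.12870393]
0.1 [ 0.56405947 -0.42616388  0.56515685  0.42522818] [0.19930283 0.69629111 0.23025922] [ 0.78662186  0.39622861 -0.41755134] 1.0005434276728924
```

View pics/top0.png

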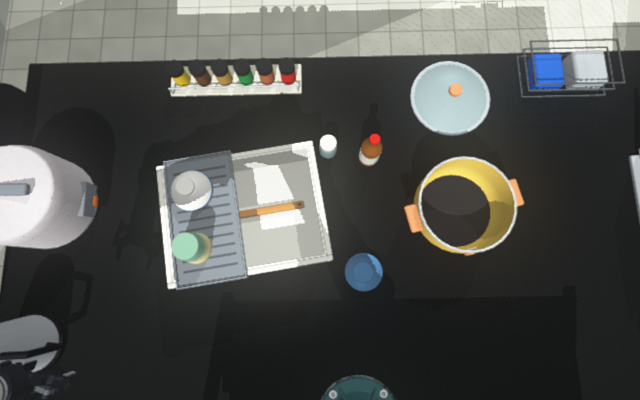

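View pics/scene0.png

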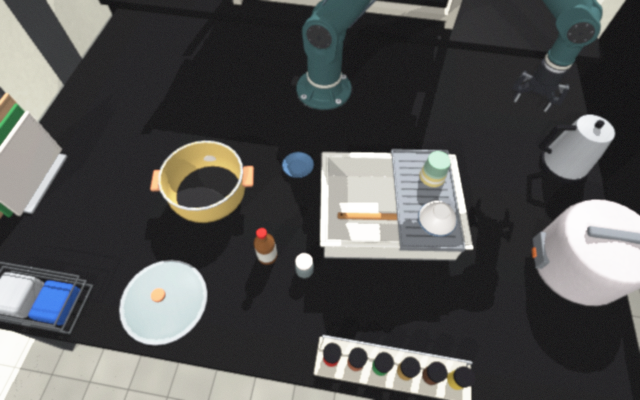

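The top view shows the tub at (160-330, 145-285) with the tray on its left part. The spatula's handle runs from (243,213) to (302,205), and the pot is centred near (466,205). The sauce bottle is at (371,150), the salt at (328,146) and the saucer at (364,271), all between tub and pot.

```bash
python3 - <<'E'
from h import *
from scipy.optimize import least_squares
for n,box,pb in(('top',(235,190,310,225),(405,145,530,260)),('scene',(330,205,402,230),(145,135,260,225))):
    z=np.load(f'/tmp/{n}.npz');im,P=z['im'],z['P'];hsv=cv2.cvtColor(im,cv2.COLOR_RGB2HSV)
    m=np.zeros((400,640),bool);x0,y0,x1,y1=box;m[y0:y1,x0:x1]=1
    s=m&(hsv[...,1]>110)&(hsv[...,0]<22)&(hsv[...,2]>50)&(P[...,2]<.09)
    q=P[s];c=np.median(q,0);u=np.linalg.svd(q[:,:2]-q[:,:2].mean(0),full_matrices=False)[2][0];u*=np.sign(u[1])
    t=(q[:,:2]-q[:,:2].mean(0))@u
    mm=q[:,:2].mean(0)
    print(n,'spat',len(q),'z',np.percentile(q[:,2],[5,50,95]),'u',u,'end',mm+u*np.percentile(t,1),mm+u*t.min(),'far',mm+u*t.max(),'w',np.std((q[:,:2]-mm)@[u[1],-u[0]])*12**.5)
    def fitrect(mask,name):
        pt=P[mask][:,:2].astype(np.float32);print(n,name,len(pt),cv2.minAreaRect(pt),'z',np.median(P[mask][:,2]))
    Z=P[...,2];X=P[...,0];Y=P[...,1]
    reg=(X>.2)&(X<.75)&(Y>-.1)&(Y<.6)
    fitrect(reg&(abs(Z-.155)<.006)&(hsv[...,1]<25)&(hsv[...,2]>170),'rim')
    k=reg&(abs(Z-.167)<.007)&(hsv[...,2]<170)
    num,lab,st,_=cv2.connectedComponentsWithStats(k.astype(np.uint8));i=1+np.argmax(st[1:,4]);fitrect(lab==i,'tray')
    m[:]=0;x0,y0,x1,y1=pb;m[y0:y1,x0:x1]=1
    a=P[m&(abs(Z-.143)<.006)]
    r=least_squares(lambda p:np.hypot(a[:,0]-p[0],a[:,1]-p[1])-p[2],[a[:,0].mean(),a[:,1].mean(),.125],loss='soft_l1',f_scale=.004)
    print(n,'pot',len(a),r.x)
    for nm,cond in(('sauce',(Z>.1)&(Z<.2)&(Y<.1)&(Y>-.12)&(X>.4)),('salt',(Z>.06)&(Z<.09)&(Y<.13)&(Y>0)&(X>.35)&(X<.7)),('saucer',(Z>.01)&(Z<.03)&(hsv[...,0]>95)&(hsv[...,1]>100)&(hsv[...,2]>60)&(Y<.1)&(Y>-.15)&(X<.35)&(X>.1))):
        b=P[cond]
        if len(b):print(nm,len(b),np.median(b,0),b[:,2].max(),np.ptp(b[:,0]),np.ptp(b[:,1]))
    b=P[reg&(Z>.18)];print('ontray max z',b[:,2].max(),b[:,1].min(),b[:,0].min(),b[:,0].max())
E
```

```text
top spat 362 z [0.0572122  0.06104204 0.06422258] u [-0.14539253  0.98937405] end [0.59596621 0.14809979] [0.59618025 0.14664329] far [0.56971156 0.3267587 ] w 0.017784291910942735
top rim 3878 ((0.5620170831680298, 0.30141472816467285), (0.32665586471557617, 0.4279780983924866), 8.726373672485352) z 0.15615641397942245
top tray 2307 ((0.5781549215316772, 0.40392255783081055), (0.27965107560157776, 0.18180164694786072), 7.9194464683532715) z 0.16187931161573865
top pot 852 [ 0.57501191 -0.29392268  0.12600471]
sauce 874 [0.57829865 0.07783695 0.15418583] 0.17319664565735243 0.34825025735292026 0.18133840464738799
salt 6 [0.58654636 0.10811392 0.07732428] 0.08869169236801919 0.21632075840657827 0.03297147398377971
saucer 8 [ 0.34840145 -0.02480574  0.02010654] 0.021326243915197517 0.0005183889613099013 0.020461297790626776
ontray max z 1.1287039317454615 0.0849668686507881 0.40460631335623937 0.6679585937054827
scene spat 281 z [0.05770104 0.06331948 0.06697569] u [-0.15733385  0.98754547] end [0.60371543 0.14980051] [0.60412654 0.14722008] far [0.57502256 0.32989857] w 0.015736339770588175
scene rim 2204 ((0.5631336569786072, 0.3018099367618561), (0.33038023114204407, 0.42827701568603516), 8.627540588378906) z 0.1576509174999185
scene tray 1419 ((0.6476406455039978, 0.4126744568347931), (0.1453690528869629, 0.18176843225955963), 9.956692695617676) z 0.16373946214123583
scene pot 557 [ 0.57677265 -0.29374887  0.12590214]
sauce 698 [ 0.73866554 -0.02675427  0.15513548] 0.1768987552869031 0.3566211614393434 0.18213816379559145
salt 64 [0.44544841 0.10692216 0.0750032 ] 0.0896521237118256 0.0100593706869202 0.04032440542202986
saucer 8 [ 0.34840518 -0.02596086  0.02051621] 0.02204331859790668 0.004816621821079059 0.03214181642015509
ontray max z 0.603157246770201 0.3780315392329852 0.2001405729982085 0.6724971187673474
```

```bash
cat >> h.py <<'E'
from scipy.spatial.transform import Rotation as Ro
u=np.array([-.151,.9885,0]);u/=np.linalg.norm(u);ex=np.array([u[1],-u[0],0]);ez=np.array([0,0,1.])
PHI=np.radians(18)
def quat(lean,s=1,yaw=0):   # lean: gripper body leans towards handle end
    a=-ez*np.cos(lean)+u*np.sin(lean);z=s*ex
    R=Ro.from_euler('z',yaw)*Ro.from_matrix(np.c_[a,np.cross(z,a),z]);q=R.as_quat();return [q[3],*q[:3]]
END=np.array([.600,.147,.053]);GR=END+.08*u
POT=np.array([.576,-.294,.145])
E
python3 - <<'E'
from h import *
q0=np.array(get_obs()['joint_positions'])
for s in(1,-1):
    for p,l in((GR+[0,0,.35],PHI),(GR,PHI),(GR-.03*u+[0,0,.15],PHI-.38),(POT-.2*u+[0,0,.2],PHI-.38)):
        j=ik(p,quat(l,s));print(s,None if j is None else np.round(j,2))
E
```

```text
1 [-0.66  0.34  0.5   1.7  -0.52  1.18  0.18]
1 [-0.21  0.72 -0.11  1.96 -0.54  0.47  0.34]
1 [-0.74  0.54  0.45  1.88 -0.22  0.8  -0.03]
1 [ 0.24  0.63  0.65  1.4  -0.35  1.18  1.06]
-1 [-0.08  0.32 -0.28  1.67 -0.25  1.11  3.05]
-1 [ 0.27  0.88 -0.84  1.94  0.62  0.54  2.42]
-1 [-0.17  0.52 -0.36  1.85  0.33  0.85  2.58]
-1 [ 0.03  0.83  1.18  1.41 -0.75  1.34 -1.78]
```

```bash
python3 - <<'E'
from h import *
ctrl.servo_line([.25,.65,.45],vel=.3)
a=-ez*np.cos(PHI)+u*np.sin(PHI)
ctrl.move_to(GR-.30*a,quat(PHI))
ctrl.grip(.5)
ctrl.servo_line(GR-.09*a,vel=.25)
o=get_obs();print(o['time'],o['eef_pos'],GR-.09*a,o['force'],o['opening'])
for n in('top','scene'): snap(n,n+'1.png')
a1=cv2.imread('pics/top1.png')[130:300,140:350];b=cv2.imread('pics/scene1.png')[120:290,290:500]
cv2.imwrite('pics/c1.png',np.hstack([cv2.resize(a1,(400,324)),cv2.resize(b,(400,324))]))
E
```

```text
4.7833 [0.59346952 0.19780573 0.1398282 ] [0.59211928 0.19859002 0.13859509] [ 0.11012623 -0.1966541   0.33806619] 0.49896607725469017
```

View pics/c1.png

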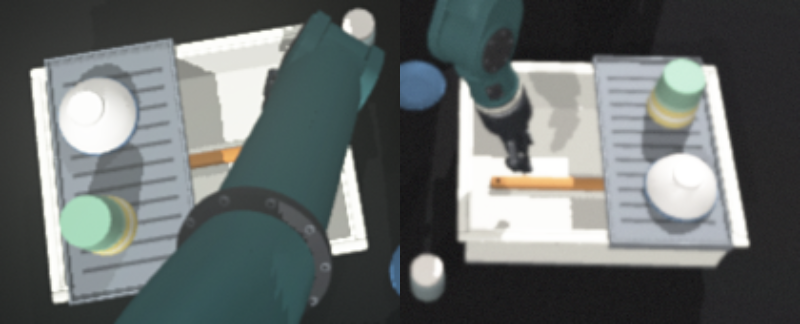

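The left crop (top view) has the arm hiding the grip point, with the tray, cup and bowl untouched. In the right crop (scene view) the fingers are above the handle at about (515,165), and the handle end is at (490,183), as planned. Next I descend with a force guard.

```bash
python3 - <<'E'
from h import *
a=-ez*np.cos(PHI)+u*np.sin(PHI)
off=np.array([-.0013,.0008,-.001])
ctrl.servo_line(GR-.02*a+off,vel=.1)
ctrl.grip(.42)
p=GR+off;p=p+a*((p[2]-.045)/np.cos(PHI))
hit=ctrl.servo_line(p,vel=.03,f_stop=5);o=get_obs();print(hit,o['eef_pos'],o['force'])
if hit: ctrl.servo_line(np.array(o['eef_pos'])-a*.002,vel=.03)
o=get_obs();print(o['eef_pos'],o['force'])
ctrl.grip(0.,90)
o=get_obs();print(o['time'],o['eef_pos'],o['force'],o['wrist_torque'],o['opening'],o['opening']*85)
im,d=snap('scene','scene2.png');cv2.imwrite('pics/c2.png',cv2.resize(im[140:250,310:420,::-1],(550,550)))
E
```

```text
True [0.58602926 0.22866341 0.0464215 ] [-0.83679241 -0.50793371  4.68910623]
[0.58623077 0.22798937 0.04829259] [ 0.12911865 -0.51452772 -0.0829314 ]
7.3333 [0.58610932 0.22789674 0.04847893] [-0.76102278 -0.32947745  2.32622598] [-0.27231645  0.14953493  0.02916736] 0.2284200333399342 19.415702833894407
```

View pics/c2.png

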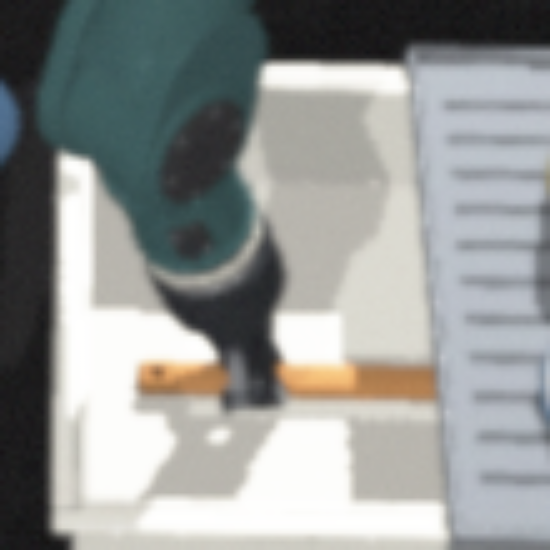

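The fingers straddle the handle at about (250,385) in the crop. The jaws stopped at the handle's width and the handle has not moved. Now I tilt about the blade tip.

```bash
cat >> h.py <<'E'
T0=np.array([.600,.147,.045])+.34*u
TCP0=np.array([.5861,.2279,.0485])
def pose(T,th):
    return np.asarray(T)+Ro.from_rotvec(-th*ex).apply(TCP0-T0), quat(PHI-th)
E
python3 - <<'E'
from h import *
for i,(dy,dz,deg) in enumerate(((0,.004,3),(-.003,.005,8),(-.006,.006,13),(-.010,.007,18),(-.015,.008,22))):
    p,q=pose(T0+dy*u+dz*ez,np.radians(deg));ctrl.servo_line(p,q,vel=.06)
    o=get_obs();print(deg,np.round(o['eef_pos'],4),np.round(p,4),np.round(o['force'],2),np.round(o['wrist_torque'],2),o['opening'])
print(o['time'])
for n in('top','scene'):
    im,d=snap(n,n+'3.png');np.savez('/tmp/'+n+'.npz',im=im,P=pts(n,d))
a1=cv2.imread('pics/top3.png')[130:300,140:350];b=cv2.imread('pics/scene3.png')[120:290,290:500]
cv2.imwrite('pics/c3.png',np.hstack([cv2.resize(a1,(400,324)),cv2.resize(b,(400,324))]))
for n,box in(('scene',(320,170,405,240)),('top',(235,180,330,230))):
    z=np.load(f'/tmp/{n}.npz');im,P=z['im'],z['P'];hsv=cv2.cvtColor(im,cv2.COLOR_RGB2HSV)
    m=np.zeros((400,640),bool);x0,y0,x1,y1=box;m[y0:y1,x0:x1]=1
    s=m&(hsv[...,1]>110)&(hsv[...,0]<22)&(hsv[...,2]>50);q=P[s]-GR;t=q@u
    if len(q)>30:
        f=np.polyfit(t,q[:,2],1);print(n,len(q),'tilt',np.degrees(np.arctan(f[0])),'t',t.min(),t.max(),'z at t0',f[1]+GR[2],'lat',np.median(q@ex))
E
```

```text
3 [0.5857 0.2288 0.0657] [0.586  0.2284 0.066 ] [ 0.67  0.27 -1.82] [-0.41 -0.05 -0.01] 0.2295842913329991
8 [0.5858 0.2276 0.0889] [0.5861 0.2279 0.0894] [-0.31 -0.09 -1.47] [-0.32 -0.01  0.04] 0.22584024017291227
13 [0.5856 0.2289 0.112 ] [0.5859 0.2293 0.1124] [ 0.15 -0.13 -1.01] [-0.18 -0.01 -0.01] 0.22570715085953974
18 [0.5852 0.2311 0.1347] [0.5855 0.2316 0.135 ] [-0.65 -0.1  -1.21] [-0.13 -0.06  0.01] 0.23498225247411536
22 [0.5851 0.2327 0.1525] [0.5853 0.2329 0.1529] [-0.31 -0.21 -1.22] [-0.   -0.02 -0.  ] 0.22556674284691805
9.875
scene 223 tilt -21.38138310349732 t -0.06927710422903105 0.08918087869472344 z at t0 0.17252530315146805 lat 0.0036476979100470417
top 196 tilt -39.43176548825122 t -0.11181636554440871 0.0870486245830985 z at t0 0.17354718045281972 lat -0.006954671480687895
```

View pics/c3.png

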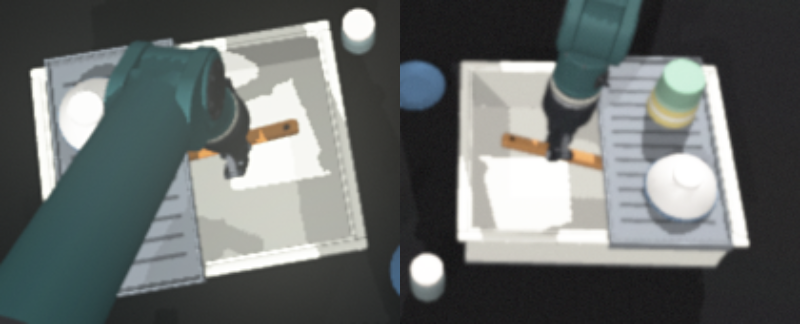

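Scene view: the handle runs from (505,140) to (600,165) in the right crop, tilted 21.4° as commanded. The tray, cup and bowl have not moved. Now I draw it out along its own axis.

```bash
python3 - <<'E'
from h import *
th=np.radians(22);T=T0-.015*u+.008*ez
T=T+.25*(-u*np.cos(th)+ez*np.sin(th));p,q=pose(T,th)
hit=ctrl.servo_line(p,q,vel=.10,f_stop=8);o=get_obs()
print(hit,o['time'],o['eef_pos'],p,o['force'],o['wrist_torque'],o['opening'])
if not hit:
    T=T+.13*ez;p,q=pose(T,th);ctrl.servo_line(p,q,vel=.12)
    o=get_obs();print(o['time'],o['eef_pos'],p,o['force'],o['opening'],'T',T)
    F=POT+.0475*np.cos(th)*u;F[2]=.215;print('F',F,ik(*pose(F,th)))
for n in('top','scene'): snap(n,n+'4.png')
a1=cv2.imread('pics/top4.png')[100:340,140:540];b=cv2.imread('pics/scene4.png')[60:300,110:510]
cv2.imwrite('pics/c4.png',np.vstack([cv2.resize(a1,(500,300)),cv2.resize(b,(500,300))]))
E
```

```text
False 12.625 [0.62024034 0.00428814 0.24630796] [0.62033337 0.00379614 0.24651859] [ 0.07194496 -0.27814933 -0.49920225] [-0.01995184 -0.01541351  0.00593702] 0.2282372145619829
13.8583 [0.61976867 0.00401708 0.37559368] [0.62033337 0.00379614 0.37651859] [ 0.6334736   0.21765344 -1.35541977] 0.2242249953448236 T [0.58592572 0.23913527 0.27665165]
F [ 0.56934955 -0.25046379  0.215     ] [ 0.1418703   0.69392453  0.81950124  1.46061025 -0.4931602   1.14947336
  1.16948676]
```

View pics/c4.png

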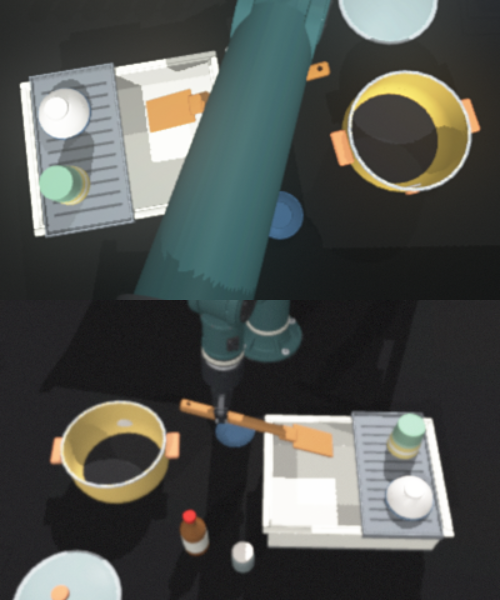

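The spatula is out of the tub. In the scene crop the whole blade shows at (310,440), and the tray, cup, bowl, sauce and salt stand as before. Now to the pot.

```bash
python3 - <<'E'
from h import *
th=np.radians(22);F=POT+.0475*np.cos(th)*u
F[2]=.277;p,q=pose(F,th);ctrl.servo_line(p,q,vel=.15)
F[2]=.205;p,q=pose(F,th);ctrl.servo_line(p,q,vel=.06);ctrl.sleep(1)
o=get_obs();print(o['time'],o['eef_pos'],p,np.abs(o['joint_vel']).max(),o['force'],o['opening'],np.round(o['joint_positions'],2))
for n in('top','scene'):
    im,d=snap(n,n+'5.png');P=pts(n,d);hsv=cv2.cvtColor(im,cv2.COLOR_RGB2HSV)
    s=(hsv[...,1]>110)&(hsv[...,0]<22)&(P[...,2]>.18)&(P[...,2]<.27)&(abs(P[...,0]-.57)<.07)&(P[...,1]>-.36)&(P[...,1]<-.2)
    q=P[s];t=(q-POT)@u;w=(q-POT)@ex;print(n,len(q),'along',np.percentile(t,[1,99]),'lat',np.percentile(w[t>-.03],[2,50,98]),'z',np.percentile(q[:,2],[1,99]))
a1=cv2.imread('pics/top5.png')[100:340,140:540];b=cv2.imread('pics/scene5.png')[60:300,110:510]
cv2.imwrite('pics/c5.png',np.vstack([cv2.resize(a1,(500,300)),cv2.resize(b,(500,300))]))
E
```

```text
19.725 [ 0.60372687 -0.48581618  0.30487016] [ 0.6037572  -0.48580291  0.30486694] 0.0025751533734168987 [ 0.85181978 -0.50427238 -0.51324381] 0.22988276919852954 [ 0.14  0.7   0.81  1.47 -0.5   1.13  1.17]
top 1258 along [-0.06554719  0.04141231] lat [-0.03126112 -0.00183808  0.02820062] z [0.21184544 0.26507544]
scene 693 along [-0.06564175  0.04189701] lat [-0.02890562  0.00286667  0.03061837] z [0.21387232 0.26681487]
```

View pics/c5.png

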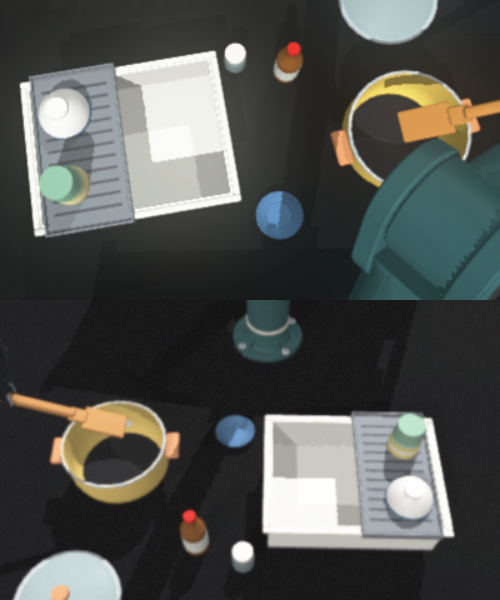

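The blade is centred over the pot mouth: tip at +42 mm along, lateral centre within 3 mm, lowest point about 0.21. Everything else stands where it was.

```bash
python3 -c "
from h import *
ctrl.hand_in();o=get_obs();print(o['time'],o['eef_pos'],o['opening'])"
```

```text
the job is handed in; nothing more can be done
the job is handed in; nothing more can be done
```

I took the spatula out of the tub and handed the job in, with it held still by its handle and the blade over the middle of the hot pot. I gripped the handle about 80 mm from its end, tilted it 22° handle end up about the blade tip, drew it out along its own axis through the gap, and carried it high to the pot.

- **Final position:** both cameras put the blade's centre within about 3 mm of the pot's axis. The lowest visible blade surface was at about 0.21 m, against the rim at 0.145 m.
- **Grip and contact:** the jaw opening stayed steady at about 0.23 throughout. The tool forces I read stayed below 5 N, the largest being the fingertips touching the tub floor before the grip.
- **Timing:** the arm was at rest at 19.7 s, within the 48 s limit.
- **Other things on the counter:** the tray, cup, bowl, sauce, salt and saucer look unmoved in the pictures. I judged that by eye and did not re-measure them.

Two readings disagreed. While the spatula was in the tub, the two cameras differed by 8 to 11 mm across the handle, and I used the average. The top camera's tilt reading of 39° mid-lift came with the arm partly hiding the handle. I discounted it because the scene camera gave 21.4° and later pictures agreed with that.

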